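# Clamp a pair of staining trays on the bench shaker

### The job

Stack the loose full-length tray (not the short one) squarely on top of the identical tray that already lies on the shaker, lowering it rather than dropping it. Then slide the shaker's clamp bar up until the pile is pressed snugly between it and the fixed end bar, and lock the clamp by turning its knob clockwise all the way. Leave the short tray where it is.

Things in the scene. Friction and masses are not known exactly. Their poses are not given: they have to be found in the camera images.
- shaker: Bench shaker: white box fixed to the table, with a flat aluminium platform 220 (x) x 320 (y) mm on top, 90 mm above the origin. Origin: centre of its underside; z up. A fixed grey end bar (130 mm along x, 20 mm thick, 50 mm tall) stands across the platform's +y end, inner face at y = +125 mm. The clamp slides along y at the other end.
- stop_face (a point): Point on the inner face of the fixed end bar, mid-width, 30 mm above the platform. Axes as the shaker.
- clamp_face (a point): On the face of the sliding clamp bar that presses the trays, mid-width, 30 mm above the platform. Axes as the shaker. The clamp bar is grey, 130 mm along x, 14 mm thick, 50 mm tall; behind it (-y) an aluminium foot 190 x 62 mm, 14 mm tall, carries the knob on a round post 32 mm wide. Move it by bar or knob.
- clamp (a joint): Travel of the sliding clamp, m, along the shaker's +y (towards the fixed bar), 0 to 0.11. At 0 the two faces are 200 mm apart, so with trays snug between the faces it reads 0.080. About 1.5 N of friction when free, plus the trays' own friction (a few N); locked, it gives only a few mm under 30 N.
- knob_grip (a point): On the upright axis of the clamp knob, inside its bar grip, 10 mm below the bar's top; 45 mm behind (-y of) the clamp face. Its x axis runs along the bar and turns with it; z up. Knob: black, a disc 48 mm across with a bar grip 70 mm long, 16 mm wide, 27 mm tall on top (148 to 175 mm above the table), higher than the bars and the pile of trays: fingers can pass all round it.
- knob (a joint): Angle of the knob, rad, growing clockwise seen from above, 0 to 1.6 (end stops). At 0 (loose) the bar grip lies crossways, along the shaker's x; a quarter turn clockwise (1.57), bar along the slide, is fully locked. Starts between 0 and 0.3, clamp free. Turning takes about 0.13 N m, up to 0.35 near the end. Past about 1.15 the clamp bites; left short of 1.5 it can ease back a little.
- tray_low: Full-length lidded staining tray, black plastic base with a fixed grey lid with a white panel, a plain block 60 mm (x) x 120 mm (y) x 30 mm tall with flat top and bottom, 0.17 to 0.35 kg. Origin: centre of its underside, z up. It lies on the shaker's platform near the fixed end bar, 5 to 18 mm short of it and up to about 0.06 rad askew; it slides freely and squares itself when the clamp pushes it.
- tray_top: The loose full-length lidded staining tray, black plastic base with a fixed grey lid with a white panel, a plain block 60 mm (x) x 120 mm (y) x 30 mm tall with flat top and bottom, 0.17 to 0.35 kg. Origin: centre of its underside, z up. It lies on the table, beside a shorter tray of the same look; grip it across its 60 mm width.
- tray_short: Short lidded tray of the same look, 60 mm (x) x 85 mm (y), 30 mm tall. Origin: centre of its underside. To be left alone.

How it is judged:
By the outcome, as a careful person would: the job done as asked, in the order asked, and still so for the second after the job is handed in, with the robot touching nothing.
It also fails if it takes over 54 s, if anything falls off the work surface, if the arm or the gripper's body presses on something with over 40 N, if the wrist force passes 120 N, or if a joint passes its speed limit or range.

### The arm

A 6-joint arm with a two-finger parallel gripper is mounted at the origin on the work surface. World frame = base frame: x ahead of the robot, y to its left, z up, the work surface at z = 0. Lengths are in m, angles in rad, forces in N, time in s.
With the tool pointing down it reaches from about 0.375 to 0.975 m from the base axis. Payload 3.8 kg.
Tool frame: the origin (TCP) lies midway between the tips of the shut fingers; the grasp point (between the pads) lies 19 mm behind it; z points along the fingers, y is the direction in which the jaws open and shut (so a half turn about z gives the same grasp; the last joint's range is limited). The gripper opens to 85 mm and grips with 20 to 120 N. Pads are 22 mm wide; open, the fingers measure 114 mm over their backs; the gripper's body (76 mm by 85 mm) begins 54 mm behind the grasp point. The pads swing forward as they close: fully open they stand 13 mm farther back than shut.
Start: joints at [-1.362, 0.264, 1.604, -0, 1.274, -0.037], TCP at [0.164, -0.655, 0.231] pointing down, gripper open.
Joint ranges: [-2.63, 2.63], [-0.94, 2.18], [0.31, 2.57], [-1.31, 4.45], [0, 2.66], [-2.55, 2.55]. Speed limits (rad/s): [2.57, 2.57, 3.14, 3.14, 3.14, 3.14].

### API

Orientations are given as a rotation vector (axis times angle).
In Python, from workcell import bot gives the robot as it stands.
- The arm moves only by the shell command python3 -m inch 'ROWS' [FORCE]. ROWS is JSON, a list of rows, each an object of numbers: "dx", "dy", "dz": the shift along the tool's x, y, z in m; "ax", "ay", "az": the turn, a rotation vector about the tool's x, y, z in degrees; "fingers": the opening, from -1 (shut) to 1 (fully open). A call has 1 to 20 rows; each row is the pose to reach, as a shift and turn from the pose measured when the call began, along the tool's axes at that moment; what a row does not reach only later rows make up. A row lasts 1/8 s, in which the tool goes at most 62.5 mm and 10.7 degrees, less where a joint would pass 70% of its speed; a pose out of reach is approached as far as the arm can. A call with a gripper value outside its range is refused whole. The fingers move at their own pace and stop on an object; FORCE is the grip in N (left out, the last holds). Time passes only in rows, so rows that repeat a pose let the fingers close. It gives the time, the measured TCP pose, the force and the opening at its end, in the units of the state.
- bot.read_state(): the state, without advancing time (a new reading comes with each control period).
- bot.read_camera(name): name is "side" or "top"; returns (picture, depth): 480x640x3 uint8, blue, green, red; 480x640 float32, m along the optical axis (not along the pixel's ray), 0 where there is no reading.
- bot.get_calibration(name): a dict with "intrinsics" (3x3 intrinsics, pixels), "view" (4x4, takes a point from world to camera coordinates). Camera axes: x right, y down, z forward; pixel columns grow to the right and rows downward; lengths in m; the calibration is good to about 2 mm. A picture is of the moment at which its call begins. get_calibration takes no time and is no camera call.
- bot.finish_job(): hands the job in, once; it reports no verdict.
Trained networks look in the newest picture that a camera, given by its name, has taken for a name from the list of things; names that differ only in an ending like _2 or _b are one class to them, and where a whole thing is asked for, a point or a joint stands for the part that bears it (a point fixed in the world has none). Each returns a list of dicts, best first, with "p" (0 to 1); they miss things now and then, are a little off and sometimes report something else, mostly with a low value. They report only what shows in the picture. A call takes as long as a camera call.
- bot.masks_of(camera, thing): "region" (480x640 bool, what is visible of it) and "box" ([left, top, right, bottom] in pixels, round what is visible of it).
The state is a dict: "time": time; "q": joint angles; "joint_vel": joint speeds; "joint_torque": joint torques, N m; "tool_pos": TCP position; "tcp_rot": TCP orientation; "wrist_force": force on the tool from outside, world axes, zero at the start; "torque": the same for the moment, N m; "width": opening from 0.0 (shut) to 1.0 (fully open).
Only numpy, scipy, OpenCV 4.12 (cv2) and the standard library are available. Lean on these libraries where they do the work, as an engineer would, in place of code of your own. Each camera call takes 0.05 s, during which the arm holds its last target. There are 200 camera calls.

## Working session

There is one attempt and no reset: what is moved stays moved. The work goes in short steps, Python scripts to look and compute and a shell command to move; the robot and the scene stay as the last step left them, time stands still between calls to the robot, and variables do not carry over. Pictures are saved under pics/ and viewed, about 8 in all and at most 12, crops included, and the job is handed in when it is done.

```bash
ls; mkdir -p pics; cat > h.py <<'E'
import numpy as np, cv2
from workcell import bot
from scipy.spatial.transform import Rotation as R
def cloud(d,cal):
    K=np.array(cal["intrinsics"]);V=np.array(cal["view"])
    v,u=np.mgrid[0:480,0:640]
    P=np.stack([(u-K[0,2])/K[0,0]*d,(v-K[1,2])/K[1,1]*d,d],-1)
    return (P-V[:3,3])@V[:3,:3]
E
python3 - <<'E'
from h import *
ims=[]
for c in ["top","side"]:
    im,d=bot.read_camera(c); cal=bot.get_calibration(c)
    P=cloud(d,cal); np.save(c+".npy",P); ims.append(im)
    print(c,np.linalg.inv(cal["view"])[:3,3], (d==0).mean())
    for t in ["tray_top","tray_low","tray_short","shaker","clamp","knob"]:
        for m in bot.masks_of(c,t)[:3]:
            r=m["region"]&(d>0); Q=P[r]
            if len(Q)==0: continue
            zt=np.percentile(Q[:,2],95); T=Q[abs(Q[:,2]-zt)<.006]
            b=cv2.minAreaRect((T[:,:2]*1000).astype(np.float32))
            print(t,round(m["p"],2),np.round(m["box"]),len(Q),"zt",round(zt,4),"rect",np.round(b[0],1),np.round(b[1],1),round(b[2],1))
cv2.imwrite("pics/a.png",cv2.resize(ims[0],(800,600))); cv2.imwrite("pics/b.png",ims[1])
print(bot.read_state())
E
```

```text
pics
top [0.48266614 0.01369392 0.88455781] 0.00388671875
tray_top 0.6 [425. 152. 497. 196.] 2503 zt 0.0335 rect [ 642.9 -235.9] [120.4  60.9] 80.5
tray_low 0.59 [191. 167. 275. 223.] 2903 zt 0.1228 rect [586.7 163.8] [120.4  60.3] 72.6
tray_short 0.76 [435. 262. 490. 300.] 1701 zt 0.0334 rect [ 446.6 -238.7] [60.  85.7] 7.8
shaker 0.96 [154. 122. 368. 295.] 22851 zt 0.1421 rect [574.1 126.5] [269.1 129.6] 75.6
clamp 0.6 [285. 164. 349. 281.] 5150 zt 0.175 rect [546.5  18.7] [16.1 69.5] 62.5
knob 0.92 [302. 196. 333. 242.] 907 zt 0.1769 rect [546.5  18.7] [16.1 69.4] 62.5
side [0.38985863 0.59203145 0.74187113] 0.003912760416666667
tray_top 0.73 [293. 151. 336. 195.] 1344 zt 0.0322 rect [ 641.1 -232.8] [121.7  60.5] 80.4
tray_low 0.73 [233. 258. 311. 334.] 3186 zt 0.1218 rect [585.6 166.5] [120.5  61.1] 72.7
tray_short 0.78 [388. 168. 420. 205.] 1043 zt 0.0322 rect [ 445.5 -236.6] [59.4 88.2] 7.0
shaker 0.74 [176. 199. 399. 405.] 21501 zt 0.1412 rect [576.1 141.9] [241.6 130.1] 75.7
shaker 0.47 [308. 196. 344. 228.] 878 zt 0.1756 rect [544.8  21.5] [17.4 69.2] 62.5
clamp 0.6 [271. 19
[... 297 characters left out ...]
] [121.1  61.4] 72.7
{'time': 0.7, 'q': array([-1.36189363e+00,  2.63814904e-01,  1.60396732e+00,  6.12707541e-06,
        1.27370327e+00, -3.68997458e-02]), 'joint_vel': array([-8.83574185e-04,  2.23914076e-04, -6.36150606e-05,  4.25859328e-04,
        1.13285741e-03,  8.92062274e-04]), 'joint_torque': array([-3.22670989e-03, -5.14845157e+01, -3.67615736e+01, -4.26566703e-05,
        9.16414647e-04,  1.43846332e-06]), 'tool_pos': array([ 0.16425384, -0.65472307,  0.2313548 ]), 'tcp_rot': array([3.11779097e+00, 3.85118482e-01, 2.36262502e-05]), 'wrist_force': array([ 0.05478789,  0.20429485, -0.39017637]), 'torque': array([ 0.02023682,  0.02535891, -0.00383579]), 'width': 0.9987178631052165}
```

View pics/a.png

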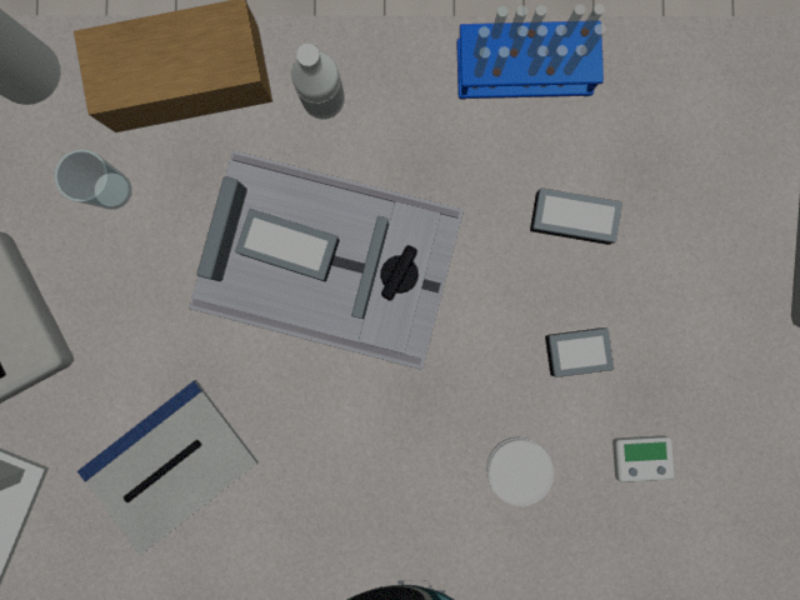

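View pics/b.png

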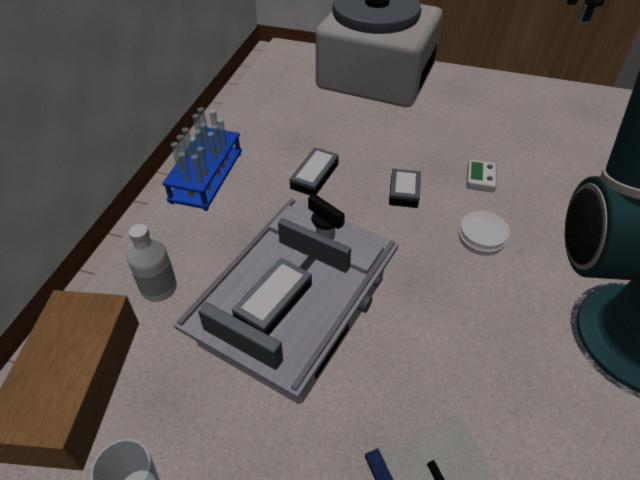

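The pictures show the shaker with tray_low near the end bar (top view left, tray about 290,245). The loose full tray is at (578,216), the short tray at (580,352) and the knob at (400,273). The detections agree with these positions and with the known sizes.

```bash
cat >> h.py <<'E'
def go(x,y,z,yd=None):
    "shift in tool axes (mm) and az (deg) to TCP target; yd = world direction of jaw axis, deg"
    s=bot.read_state(); M=R.from_rotvec(s["tcp_rot"]).as_matrix()
    d=M.T@(np.array([x,y,z])-s["tool_pos"]); cur=np.degrees(np.arctan2(M[1,1],M[0,1]))
    tilt=np.degrees(np.arccos(-M[2,2]))
    az=0 if yd is None else -((yd-cur+180)%360-180)
    print("t",round(s["time"],2),"pos",np.round(s["tool_pos"]*1000,1),"yd",round(cur,2),"tilt",round(tilt,2),"w",round(s["width"],3),"F",np.round(s["wrist_force"],1),"q6",round(np.degrees(s["q"][5]),1))
    print("d mm",np.round(d*1000,1),"az",round(az,1))
E
python3 - <<'E'
from h import *
go(.642,-.2345,.10,-9.5)
# end bar / clamp bar in shaker frame axes
a=np.radians(75.6);u=np.array([np.cos(a),np.sin(a)]);w=np.array([u[1],-u[0]])
o=np.array([.5461,.020])
for c in ["top","side"]:
    P=np.load(c+".npy").reshape(-1,3); 
    T=P[(abs(P[:,2]-.1415)<.004)]; q=(T[:,:2]-o); q=np.c_[q@w,q@u]
    q=q[(abs(q[:,0])<.09)&(q[:,1]>.02)&(q[:,1]<.3)]
    for lo,hi in((.03,.07),(.17,.28)):
        k=q[(q[:,1]>lo)&(q[:,1]<hi)]
        print(c,len(k),np.round(np.percentile(k,[1,50,99],axis=0)*1000,1).tolist(), np.degrees(np.arctan(np.polyfit(k[:,0],k[:,1],1)[0])))
E
```

```text
t 0.7 pos [ 164.3 -654.7  231.4] yd -75.92 tilt 0.01 w 0.999 F [ 0.1  0.2 -0.4] q6 -2.1
d mm [ 565.6 -291.4  131.3] az -66.4
top 732 [[-62.4, 30.1], [0.6, 36.8], [64.0, 43.7]] -0.0024357362980069867
top 1013 [[-62.5, 224.0], [0.6, 233.2], [63.8, 243.3]] -0.0034006230506352566
side 573 [[-65.0, 31.9], [-4.1, 39.6], [62.4, 46.3]] 0.13668668418697622
side 1137 [[-64.7, 226.3], [-4.4, 236.4], [61.0, 245.6]] 0.13076324649313187
```

```bash
python3 -m inch '[{"dx":0.05,"dy":-0.026,"az":-6},{"dx":0.1,"dy":-0.052,"az":-12},{"dx":0.15,"dy":-0.078,"az":-18},{"dx":0.2,"dy":-0.103,"az":-24},{"dx":0.25,"dy":-0.129,"az":-30},{"dx":0.3,"dy":-0.155,"az":-36},{"dx":0.35,"dy":-0.18,"az":-42},{"dx":0.4,"dy":-0.206,"az":-48},{"dx":0.45,"dy":-0.232,"az":-54},{"dx":0.5,"dy":-0.258,"az":-60},{"dx":0.54,"dy":-0.279,"az":-64},{"dx":0.5656,"dy":-0.2914,"az":-66.4},{"dx":0.5656,"dy":-0.2914,"dz":0.06,"az":-66.4},{"dx":0.5656,"dy":-0.2914,"dz":0.11,"az":-66.4},{"dx":0.5656,"dy":-0.2914,"dz":0.131,"az":-66.4},{"dx":0.5656,"dy":-0.2914,"dz":0.131,"az":-66.4}]'; python3 -c "
from h import *
go(.642,-.2345,.002,-9.5)"
```

```text
t 0.7 pos [ 164.3 -654.7  231.4] yd -75.92 tilt 0.01 w 0.999 F [ 0.1  0.2 -0.4] q6 -2.1
d mm [ 565.6 -291.4  229.3] az -66.4invalid input at $[0]: expected keys dx, dy, dz, ax, ay, az, fingers
```

```bash
python3 -m inch '[{"dx":0.05,"dy":-0.026,"dz":0,"ax":0,"ay":0,"az":-6,"fingers":1},{"dx":0.1,"dy":-0.052,"dz":0,"ax":0,"ay":0,"az":-12,"fingers":1},{"dx":0.15,"dy":-0.078,"dz":0,"ax":0,"ay":0,"az":-18,"fingers":1},{"dx":0.2,"dy":-0.103,"dz":0,"ax":0,"ay":0,"az":-24,"fingers":1},{"dx":0.25,"dy":-0.129,"dz":0,"ax":0,"ay":0,"az":-30,"fingers":1},{"dx":0.3,"dy":-0.155,"dz":0,"ax":0,"ay":0,"az":-36,"fingers":1},{"dx":0.35,"dy":-0.18,"dz":0,"ax":0,"ay":0,"az":-42,"fingers":1},{"dx":0.4,"dy":-0.206,"dz":0,"ax":0,"ay":0,"az":-48,"fingers":1},{"dx":0.45,"dy":-0.232,"dz":0,"ax":0,"ay":0,"az":-54,"fingers":1},{"dx":0.5,"dy":-0.258,"dz":0,"ax":0,"ay":0,"az":-60,"fingers":1},{"dx":0.54,"dy":-0.279,"dz":0,"ax":0,"ay":0,"az":-64,"fingers":1},{"dx":0.5656,"dy":-0.2914,"dz":0,"ax":0,"ay":0,"az":-66.4,"fingers":1},{"dx":0.5656,"dy":-0.2914,"dz":0.05,"ax":0,"ay":0,"az":-66.4,"fingers":1},{"dx":0.5656,"dy":-0.2914,"dz":0.1,"ax":0,"ay":0,"az":-66.4,"fingers":1},{"dx":0.5656,"dy":-0.2914,"dz":0.131,"ax":0,"ay":0,"az":-66.4,"fingers":1},{"dx":0.5656,"dy":-0.2914,"dz":0.131,"ax":0,"ay":0,"az":-66.4,"fingers":1}]'; python3 -c "
from h import *
go(.642,-.2345,.002,-9.5)"
```

```text
time: 2.7
tool_pos: [0.6392, -0.2333, 0.0964]
tcp_rot: [-2.393, -2.025, 0.006]
wrist_force: [-0.3, 0.1, -0.5]
width: 1.002
t 2.7 pos [ 639.2 -233.3   96.4] yd -9.51 tilt 0.43 w 1.002 F [-0.3  0.1 -0.5] q6 -12.6
d mm [-0.9  3.7 94.4] az -0.0
```

```bash
python3 -m inch '[{"dx":-0.001,"dy":0.003,"dz":0.03,"ax":0,"ay":0,"az":0,"fingers":1},{"dx":-0.001,"dy":0.003,"dz":0.06,"ax":0,"ay":0,"az":0,"fingers":1},{"dx":-0.001,"dy":0.003,"dz":0.075,"ax":0,"ay":0,"az":0,"fingers":1},{"dx":-0.001,"dy":0.003,"dz":0.075,"ax":0,"ay":0,"az":0,"fingers":1}]'; python3 -c "
from h import *
go(.642,-.2345,.002,-9.5)
im,d=bot.read_camera('top');im2,d=bot.read_camera('side')
cv2.imwrite('pics/c.png',np.hstack([cv2.resize(im[120:280,390:550],(400,400)),cv2.resize(im2[100:240,240:380],(400,400))]))"
```

```text
time: 3.2
tool_pos: [0.6415, -0.2346, 0.0215]
tcp_rot: [-2.393, -2.025, 0.006]
wrist_force: [0.6, -0.6, -0.0]
width: 1.002
t 3.2 pos [ 641.5 -234.6   21.5] yd -9.51 tilt 0.46 w 1.002 F [ 0.6 -0.6 -0. ] q6 -12.7
d mm [ 0.1  0.7 19.5] az -0.0
```

View pics/c.png

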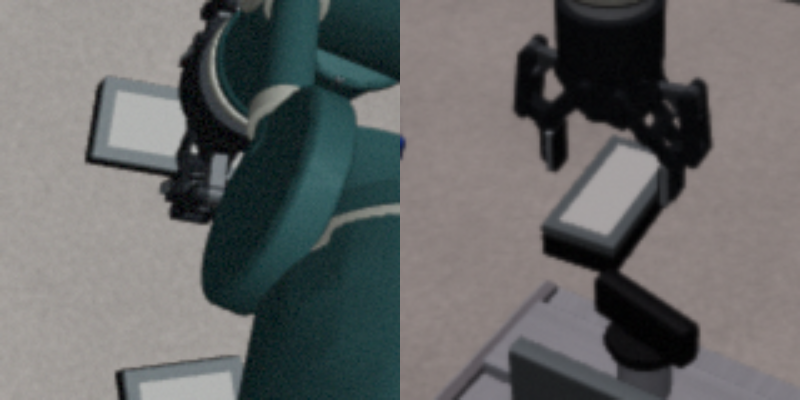

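The picture shows the fingers straddling the tray, one on each long side. I'm descending and closing.

```bash
python3 -m inch '[{"dx":0,"dy":0.0005,"dz":0.019,"ax":0,"ay":0,"az":0,"fingers":1},{"dx":0,"dy":0.0005,"dz":0.019,"ax":0,"ay":0,"az":0,"fingers":1},{"dx":0,"dy":0.0005,"dz":0.019,"ax":0,"ay":0,"az":0,"fingers":0},{"dx":0,"dy":0.0005,"dz":0.019,"ax":0,"ay":0,"az":0,"fingers":-1},{"dx":0,"dy":0.0005,"dz":0.019,"ax":0,"ay":0,"az":0,"fingers":-1},{"dx":0,"dy":0.0005,"dz":0.019,"ax":0,"ay":0,"az":0,"fingers":-1},{"dx":0,"dy":0.0005,"dz":0.019,"ax":0,"ay":0,"az":0,"fingers":-1}]' 60; python3 -c "
from h import *
go(.642,-.2345,.25,-9.5)"
```

```text
time: 4.18
tool_pos: [0.6436, -0.2353, 0.0048]
tcp_rot: [-2.395, -2.027, 0.003]
wrist_force: [0.8, -0.4, 3.3]
width: 0.686
t 4.17 pos [ 643.6 -235.3    4.8] yd -9.51 tilt 0.22 w 0.686 F [ 0.8 -0.4  3.3] q6 -12.6
d mm [   0.8   -2.7 -245.2] az -0.0
```

```bash
python3 -m inch '[{"dx":0,"dy":0,"dz":-0.02,"ax":0,"ay":0,"az":0,"fingers":-1},{"dx":0,"dy":0,"dz":-0.06,"ax":0,"ay":0,"az":0,"fingers":-1},{"dx":0,"dy":0,"dz":-0.1,"ax":0,"ay":0,"az":0,"fingers":-1},{"dx":0,"dy":0,"dz":-0.14,"ax":0,"ay":0,"az":0,"fingers":-1},{"dx":0,"dy":0,"dz":-0.18,"ax":0,"ay":0,"az":0,"fingers":-1},{"dx":0,"dy":0,"dz":-0.21,"ax":0,"ay":0,"az":0,"fingers":-1},{"dx":0,"dy":0,"dz":-0.22,"ax":0,"ay":0,"az":0,"fingers":-1},{"dx":0,"dy":0,"dz":-0.22,"ax":0,"ay":0,"az":0,"fingers":-1}]'; python3 -c "
from h import *
go(.5861,.1652,.225,-17.4)"
```

```text
time: 5.18
tool_pos: [0.6444, -0.2356, 0.2252]
tcp_rot: [-2.396, -2.028, 0.002]
wrist_force: [0.0, 0.4, -3.7]
width: 0.689
t 5.17 pos [ 644.4 -235.6  225.2] yd -9.51 tilt 0.17 w 0.689 F [ 0.   0.4 -3.7] q6 -12.6
d mm [ 385.7 -123.7    0.8] az 7.9
```

```bash
python3 -m inch '[{"dx":0.02,"dy":-0.006,"dz":0,"ax":0,"ay":0,"az":0,"fingers":-1},{"dx":0.06,"dy":-0.019,"dz":0,"ax":0,"ay":0,"az":1,"fingers":-1},{"dx":0.1,"dy":-0.032,"dz":0,"ax":0,"ay":0,"az":2,"fingers":-1},{"dx":0.14,"dy":-0.045,"dz":0,"ax":0,"ay":0,"az":3,"fingers":-1},{"dx":0.18,"dy":-0.058,"dz":0,"ax":0,"ay":0,"az":4,"fingers":-1},{"dx":0.22,"dy":-0.071,"dz":0,"ax":0,"ay":0,"az":5,"fingers":-1},{"dx":0.26,"dy":-0.083,"dz":0,"ax":0,"ay":0,"az":6,"fingers":-1},{"dx":0.3,"dy":-0.096,"dz":0,"ax":0,"ay":0,"az":7,"fingers":-1},{"dx":0.34,"dy":-0.109,"dz":0,"ax":0,"ay":0,"az":7.9,"fingers":-1},{"dx":0.37,"dy":-0.119,"dz":0,"ax":0,"ay":0,"az":7.9,"fingers":-1},{"dx":0.3857,"dy":-0.1237,"dz":0,"ax":0,"ay":0,"az":7.9,"fingers":-1},{"dx":0.3857,"dy":-0.1237,"dz":0,"ax":0,"ay":0,"az":7.9,"fingers":-1},{"dx":0.3857,"dy":-0.1237,"dz":0.03,"ax":0,"ay":0,"az":7.9,"fingers":-1},{"dx":0.3857,"dy":-0.1237,"dz":0.06,"ax":0,"ay":0,"az":7.9,"fingers":-1},{"dx":0.3857,"dy":-0.1237,"dz":0.07,"ax":0,"ay":0,"az":7.9,"fingers":-1},{"dx":0.3857,"dy":-0.1237,"dz":0.07,"ax":0,"ay":0,"az":7.9,"fingers":-1}]'; python3 -c "
from h import *
go(.5861,.1652,.155,-17.4)
ims=[bot.read_camera(c)[0] for c in ('top','side')]
cv2.imwrite('pics/d.png',np.hstack([cv2.resize(ims[0][120:280,150:310],(400,400)),cv2.resize(ims[1][200:400,170:370],(400,400))]))"
```

```text
time: 7.18
tool_pos: [0.5855, 0.1643, 0.155]
tcp_rot: [-2.531, -1.856, 0.006]
wrist_force: [0.5, -0.1, -2.2]
width: 0.69
t 7.17 pos [585.5 164.3 155. ] yd -17.47 tilt 0.28 w 0.69 F [ 0.5 -0.1 -2.2] q6 30.7
d mm [ 1.1  0.3 -0. ] az -0.1
```

View pics/d.png

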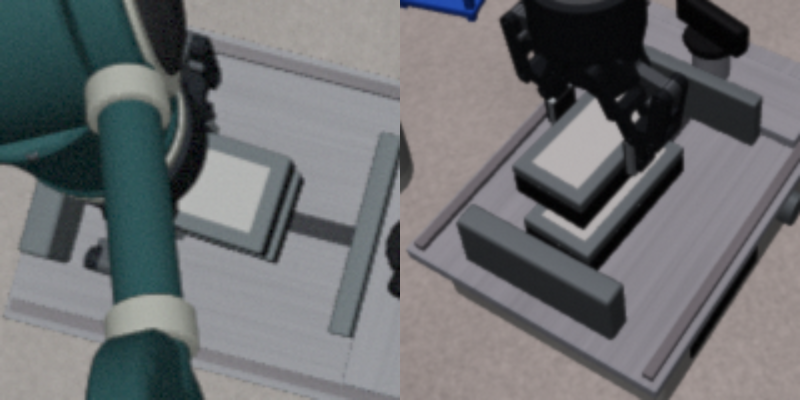

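```bash
python3 - <<'E'
from h import *
a=np.radians(72.55);u=np.array([np.cos(a),np.sin(a)]);w=np.array([u[1],-u[0]])
for c in ("top","side"):
    im,d=bot.read_camera(c);cal=bot.get_calibration(c);P=cloud(d,cal)
    im0=None
    for m in bot.masks_of(c,"tray_low")[:3]: print(c,round(m["p"],2),np.round(m["box"]))
    Q=P.reshape(-1,3);p=Q[:,:2]-[.5861,.1652];q=np.c_[p@w,p@u,Q[:,2]]
    q=q[(abs(q[:,0])<.04)&(abs(q[:,1])<.068)]
    for n,lo,hi in(("held",.172,.188),("heldface",.155,.17),("low",.117,.127),("lowface",.098,.114)):
        k=q[(q[:,2]>lo)&(q[:,2]<hi)]
        if n in("held",) and c=="top": k=k[k[:,1]<-.02]
        print(c,n,len(k),np.round(np.percentile(k,[.5,2,50,98,99.5],axis=0)*1000,1).tolist())
        g=k[(k[:,1]<-.05)] if c=="top" else k[k[:,1]>.045]
        # end edge line fit by column bins
        b=[(x,(np.min if c=="top" else np.max)(g[abs(g[:,0]-x)<.0025,1])) for x in np.arange(-.025,.026,.005) if (abs(g[:,0]-x)<.0025).sum()>3]
        if len(b)>3: b=np.array(b);f=np.polyfit(b[:,0],b[:,1],1);print("   end edge at",round(f[1]*1000,1),"ang",round(np.degrees(np.arctan(f[0])),2))
E
```

```text
top 0.59 [226. 188. 273. 224.]
top held 1168 [[-27.6, -60.8, 174.7], [-26.7, -60.7, 178.5], [2.1, -41.0, 182.9], [30.9, -21.1, 185.6], [31.8, -20.3, 186.2]]
   end edge at -60.9 ang 0.01
top heldface 78 [[-33.3, -61.3, 155.5], [-30.2, -61.1, 156.1], [-3.4, -60.6, 164.1], [31.7, -11.5, 169.9], [33.8, -9.5, 170.0]]
   end edge at -60.9 ang 0.49
top low 203 [[-29.0, -61.1, 117.3], [-29.0, -61.0, 117.6], [-12.5, -56.9, 120.4], [28.5, -4.7, 123.4], [30.1, -2.5, 124.9]]
   end edge at -60.9 ang 0.03
top lowface 62 [[-29.0, -61.2, 98.1], [-29.0, -61.2, 98.3], [-3.5, -60.8, 105.6], [28.2, -4.1, 113.2], [29.3, -0.1, 113.7]]
   end edge at -61.1 ang 0.05
side 0.97 [232. 270. 310. 335.]
side 0.36 [308. 192. 344. 227.]
side held 2079 [[-38.0, -23.7, 172.4], [-33.8, -16.6, 173.5], [0.4, 28.1, 182.8], [30.2, 60.9, 185.4], [33.4, 61.3, 186.7]]
   end edge at 61.5 ang -0.15
side heldface 377 [[-35.6, 5.9, 155.0], [-34.7, 8.1, 155.3], [-27.0, 59.7, 163.0], [27.4, 61.3, 169.8], [29.7, 61.6, 169.9]]
   end edge at 61.3 ang 0.39
side low 1134 [[-31.3, -58.0, 117.1], [-30.8, -55.0, 117.5], [-19.5, 28.2, 120.0], [25.4, 60.2, 122.3], [28.1, 60.9, 122.6]]
   end edge at 60.8 ang 0.01
side lowface 382 [[-31.6, -57.6, 98.1], [-31.3, -55.3, 98.3], [-30.1, 16.6, 107.2], [23.8, 60.3, 113.6], [27.3, 60.6, 113.8]]
   end edge at 60.5 ang 0.06
```

```bash
python3 -m inch '[{"dx":0,"dy":-0.001,"dz":0.01,"ax":0,"ay":0,"az":0,"fingers":-1},{"dx":0,"dy":-0.001,"dz":0.02,"ax":0,"ay":0,"az":0,"fingers":-1},{"dx":0,"dy":-0.001,"dz":0.027,"ax":0,"ay":0,"az":0,"fingers":-1},{"dx":0,"dy":-0.001,"dz":0.028,"ax":0,"ay":0,"az":0,"fingers":-1},{"dx":0,"dy":-0.001,"dz":0.028,"ax":0,"ay":0,"az":0,"fingers":-1}]'; python3 -c "
from h import *
go(.5861,.1652,.125,-17.4)"; python3 -m inch '[{"dx":0,"dy":0,"dz":0.001,"ax":0,"ay":0,"az":0,"fingers":-1},{"dx":0,"dy":0,"dz":0.002,"ax":0,"ay":0,"az":0,"fingers":-1},{"dx":0,"dy":0,"dz":0.002,"ax":0,"ay":0,"az":0,"fingers":-1}]';
```

```text
time: 8.1
tool_pos: [0.5859, 0.1658, 0.1291]
tcp_rot: [-2.531, -1.859, -0.0]
wrist_force: [-0.3, 0.1, -2.2]
width: 0.687
t 8.1 pos [585.9 165.8 129.1] yd -17.41 tilt 0.1 w 0.687 F [-0.3  0.1 -2.2] q6 30.8
d mm [-0.5  0.4  4.1] az -0.0
time: 8.48
tool_pos: [0.5859, 0.1658, 0.1271]
tcp_rot: [-2.531, -1.859, -0.0]
wrist_force: [-0.3, -0.2, -3.9]
width: 0.689
```

```bash
cat > m.py <<'E'
from h import *
def meas(bands,ctr=(.5861,.1652),ang=72.55):
    a=np.radians(ang);u=np.array([np.cos(a),np.sin(a)]);w=np.array([u[1],-u[0]])
    for c in ("top","side"):
        im,d=bot.read_camera(c);P=cloud(d,bot.get_calibration(c))
        Q=P.reshape(-1,3);p=Q[:,:2]-ctr;q=np.c_[p@w,p@u,Q[:,2]]
        q=q[(abs(q[:,0])<.04)&(abs(q[:,1])<.068)]
        for n,lo,hi in bands:
            k=q[(q[:,2]>lo)&(q[:,2]<hi)]
            e=k[k[:,1]<-.035] if c=="top" else k[k[:,1]>.035]
            if len(e)<20: continue
            print(c,n,len(e),"w edges",np.round(np.percentile(e[:,0],[1,99])*1000,1),"u ends",np.round(np.percentile(k[:,1],[.5,99.5])*1000,1),"z",round(np.median(k[:,2])*1000,1))
        yield c,im
E
python3 -c "
from m import *
list(meas([('held',.145,.165),('heldface',.125,.142),('lowface',.095,.114)]))
go(.5861,.1652,.125,-17.4)"
```

```text
top held 675 w edges [-28.5  30.2] u ends [-60.5  -8.2] z 153.0
top heldface 74 w edges [-28.8  29.2] u ends [-60.8 -10.3] z 134.6
top lowface 69 w edges [-29.   28.7] u ends [-61.4  -9.9] z 104.6
side held 776 w edges [-30.8  28. ] u ends [-20.5  61.4] z 152.5
side heldface 298 w edges [-31.2  28.2] u ends [ 7.3 61.7] z 134.3
side lowface 162 w edges [-31.5  28.1] u ends [-57.3  60.6] z 105.7
t 8.57 pos [585.9 165.8 127.1] yd -17.41 tilt 0.1 w 0.689 F [ 0.   0.1 -1.7] q6 30.8
d mm [-0.5  0.4  2.1] az -0.0
```

```bash
python3 -m inch '[{"dx":-0.0008,"dy":0,"dz":0.001,"ax":0,"ay":0,"az":0,"fingers":-1},{"dx":-0.0008,"dy":0,"dz":0.002,"ax":0,"ay":0,"az":0,"fingers":-1},{"dx":-0.0008,"dy":0,"dz":0.0025,"ax":0,"ay":0,"az":0,"fingers":-1},{"dx":-0.0008,"dy":0,"dz":0.0025,"ax":0,"ay":0,"az":0,"fingers":-1}]'; python3 -c "
from m import *
list(meas([('held',.14,.165)]))
go(.5861,.1652,.125,-17.4)"
```

```text
time: 9.07
tool_pos: [0.5856, 0.165, 0.1248]
tcp_rot: [-2.531, -1.859, -0.0]
wrist_force: [-1.3, -1.0, -1.6]
width: 0.688
top held 697 w edges [-28.4  30.6] u ends [-61.4  -9.7] z 150.7
side held 780 w edges [-31.   28.5] u ends [-21.3  60.6] z 150.2
t 9.18 pos [585.6 165.  124.9] yd -17.41 tilt 0.1 w 0.689 F [-2.  -1.  -0.7] q6 30.7
d mm [ 0.4  0.4 -0.1] az -0.0
```

```bash
python3 -m inch '[{"dx":0,"dy":0,"dz":0.0008,"ax":0,"ay":0,"az":0,"fingers":-1},{"dx":0,"dy":0,"dz":0.0012,"ax":0,"ay":0,"az":0,"fingers":-1},{"dx":0,"dy":0,"dz":0.0012,"ax":0,"ay":0,"az":0,"fingers":-1}]'
```

```text
time: 9.55
tool_pos: [0.5856, 0.165, 0.1248]
tcp_rot: [-2.531, -1.859, -0.0]
wrist_force: [-4.0, -1.5, 6.0]
width: 0.69
```

Contact is confirmed: 6 N upward, and z has stopped. Releasing and rising.

```bash
python3 -m inch '[{"dx":0,"dy":0,"dz":0,"ax":0,"ay":0,"az":0,"fingers":0.6},{"dx":0,"dy":0,"dz":0,"ax":0,"ay":0,"az":0,"fingers":1},{"dx":0,"dy":0,"dz":0,"ax":0,"ay":0,"az":0,"fingers":1},{"dx":0,"dy":0,"dz":-0.02,"ax":0,"ay":0,"az":0,"fingers":1},{"dx":0,"dy":0,"dz":-0.06,"ax":0,"ay":0,"az":0,"fingers":1},{"dx":0,"dy":0,"dz":-0.1,"ax":0,"ay":0,"az":0,"fingers":1},{"dx":0,"dy":0,"dz":-0.12,"ax":0,"ay":0,"az":0,"fingers":1},{"dx":0,"dy":0,"dz":-0.12,"ax":0,"ay":0,"az":0,"fingers":1}]' 30; python3 -c "
from m import *
list(meas([('top',.142,.165),('topface',.124,.142),('lowface',.095,.114)]))
go(.5458,.0202,.24,62.5)"
```

```text
time: 10.55
tool_pos: [0.587, 0.1651, 0.2475]
tcp_rot: [2.532, 1.859, 0.007]
wrist_force: [-0.7, -0.4, -1.4]
width: 1.0
top top 692 w edges [-28.4  30.8] u ends [-61.2  31.2] z 150.7
top topface 71 w edges [-28.7  29.1] u ends [-61.5  32. ] z 133.5
top lowface 63 w edges [-29.1  28.7] u ends [-61.3  37.8] z 104.6
side top 765 w edges [-30.7  28.6] u ends [-58.5  60.4] z 150.0
side topface 310 w edges [-31.2  27.6] u ends [-58.2  60.9] z 133.5
side lowface 159 w edges [-31.2  27.3] u ends [-58.3  60.6] z 106.0
t 10.65 pos [585.  164.7 243.6] yd -17.41 tilt 0.15 w 0.996 F [-1.4  0.1 -0.8] q6 30.7
d mm [-149.6    5.8    3.6] az -79.9
```

```bash
python3 -m inch '[{"dx":-0.02,"dy":0.001,"dz":0,"ax":0,"ay":0,"az":-10,"fingers":0},{"dx":-0.04,"dy":0.002,"dz":0,"ax":0,"ay":0,"az":-20,"fingers":0},{"dx":-0.06,"dy":0.002,"dz":0,"ax":0,"ay":0,"az":-30,"fingers":0},{"dx":-0.08,"dy":0.003,"dz":0,"ax":0,"ay":0,"az":-40,"fingers":0},{"dx":-0.1,"dy":0.004,"dz":0,"ax":0,"ay":0,"az":-50,"fingers":0},{"dx":-0.12,"dy":0.005,"dz":0,"ax":0,"ay":0,"az":-60,"fingers":0},{"dx":-0.14,"dy":0.006,"dz":0,"ax":0,"ay":0,"az":-70,"fingers":0},{"dx":-0.1496,"dy":0.0058,"dz":0,"ax":0,"ay":0,"az":-79.9,"fingers":0},{"dx":-0.1496,"dy":0.0058,"dz":0.02,"ax":0,"ay":0,"az":-79.9,"fingers":0},{"dx":-0.1496,"dy":0.0058,"dz":0.05,"ax":0,"ay":0,"az":-79.9,"fingers":0},{"dx":-0.1496,"dy":0.0058,"dz":0.05,"ax":0,"ay":0,"az":-79.9,"fingers":0},{"dx":-0.1496,"dy":0.0058,"dz":0.05,"ax":0,"ay":0,"az":-79.9,"fingers":0}]'; python3 -c "
from h import *
go(.5458,.0202,.153,62.5)
ims=[bot.read_camera(c)[0] for c in ('top','side')]
cv2.imwrite('pics/e.png',np.hstack([cv2.resize(ims[0][140:300,200:360],(400,400)),cv2.resize(ims[1][150:310,240:400],(400,400))]))"
```

```text
time: 12.15
tool_pos: [0.5453, 0.0206, 0.1928]
tcp_rot: [-0.748, -3.047, -0.0]
wrist_force: [0.1, -0.5, -0.1]
width: 0.496
t 12.15 pos [545.3  20.6 192.8] yd 62.43 tilt 0.24 w 0.496 F [ 0.1 -0.5 -0.1] q6 -63.0
d mm [-0.8 -0.1 39.8] az -0.1
```

View pics/e.png

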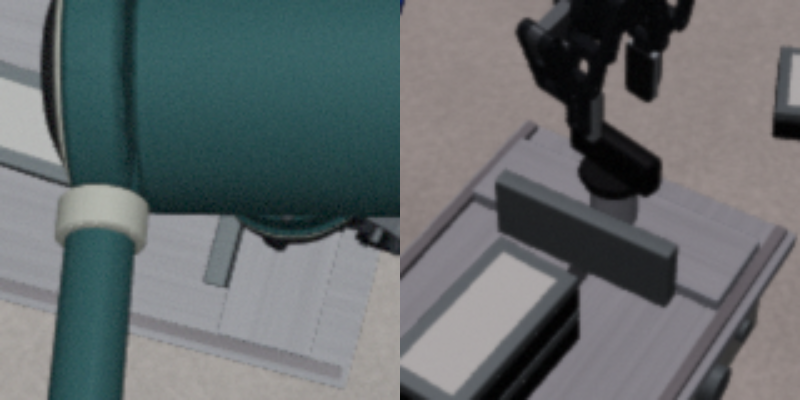

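The fingers straddle the knob's bar grip (side crop, about 620,150). I'm descending and closing.

```bash
python3 -m inch '[{"dx":-0.0005,"dy":0,"dz":0.02,"ax":0,"ay":0,"az":0,"fingers":0},{"dx":-0.0005,"dy":0,"dz":0.037,"ax":0,"ay":0,"az":0,"fingers":0},{"dx":-0.0005,"dy":0,"dz":0.039,"ax":0,"ay":0,"az":0,"fingers":0},{"dx":-0.0005,"dy":0,"dz":0.039,"ax":0,"ay":0,"az":0,"fingers":-1},{"dx":-0.0005,"dy":0,"dz":0.039,"ax":0,"ay":0,"az":0,"fingers":-1},{"dx":-0.0005,"dy":0,"dz":0.039,"ax":0,"ay":0,"az":0,"fingers":-1},{"dx":-0.0005,"dy":0,"dz":0.039,"ax":0,"ay":0,"az":0,"fingers":-1}]' 60; python3 -c "
from h import *
s=bot.read_state();p=s['tool_pos']
go(p[0]+.06*.2487,p[1]+.06*.9686,p[2],62.5)"
```

```text
time: 13.12
tool_pos: [0.5471, 0.0203, 0.1562]
tcp_rot: [-0.748, -3.051, -0.002]
wrist_force: [-1.8, 0.3, 4.2]
width: 0.169
t 13.12 pos [547.1  20.3 156.2] yd 62.45 tilt 0.07 w 0.169 F [-1.8  0.3  4.2] q6 -63.0
d mm [13.7 58.4  0.1] az -0.1
```

```bash
python3 -m inch '[{"dx":0.0023,"dy":0.0097,"dz":0,"ax":0,"ay":0,"az":0,"fingers":-1},{"dx":0.0046,"dy":0.0195,"dz":0,"ax":0,"ay":0,"az":0,"fingers":-1},{"dx":0.0068,"dy":0.029,"dz":0,"ax":0,"ay":0,"az":0,"fingers":-1},{"dx":0.0091,"dy":0.039,"dz":0,"ax":0,"ay":0,"az":0,"fingers":-1},{"dx":0.0102,"dy":0.0437,"dz":0,"ax":0,"ay":0,"az":0,"fingers":-1},{"dx":0.0109,"dy":0.0467,"dz":0,"ax":0,"ay":0,"az":0,"fingers":-1},{"dx":0.0116,"dy":0.0496,"dz":0,"ax":0,"ay":0,"az":0,"fingers":-1},{"dx":0.0123,"dy":0.0525,"dz":0,"ax":0,"ay":0,"az":0,"fingers":-1},{"dx":0.0128,"dy":0.0545,"dz":0,"ax":0,"ay":0,"az":0,"fingers":-1},{"dx":0.0128,"dy":0.0545,"dz":0,"ax":0,"ay":0,"az":0,"fingers":-1}]'; python3 -c "
from h import *
go(.5471+.06*.2487,.0203+.06*.9686,.1562,62.5)
P=[]
im,d=bot.read_camera('side');im2,_=bot.read_camera('top')
cv2.imwrite('pics/f.png',np.hstack([cv2.resize(im[180:380,170:370],(400,400)),cv2.resize(im2[120:320,150:350],(400,400))]))"
```

```text
time: 14.38
tool_pos: [0.5611, 0.0746, 0.1562]
tcp_rot: [-0.748, -3.051, -0.002]
wrist_force: [-1.5, -3.8, 1.9]
width: 0.17
t 14.38 pos [561.1  74.6 156.2] yd 62.45 tilt 0.08 w 0.17 F [-1.5 -3.8  1.9] q6 -57.5
d mm [ 0.9  3.8 -0. ] az -0.1
```

View pics/f.png

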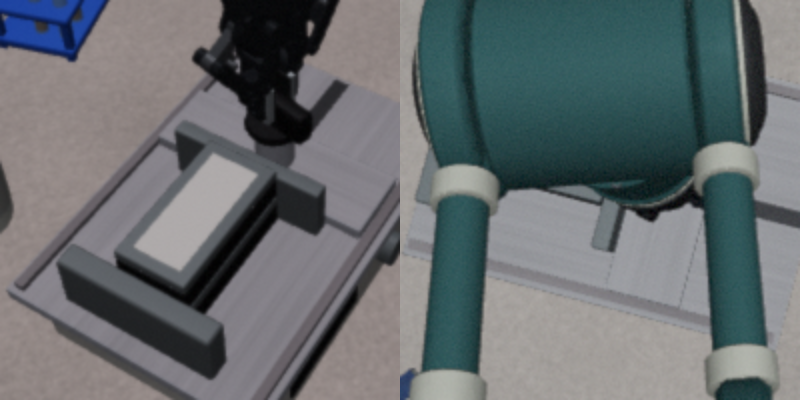

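```bash
python3 -m inch '[{"dx":0.0002,"dy":0.001,"dz":0,"ax":0,"ay":0,"az":0,"fingers":-1},{"dx":0.0005,"dy":0.002,"dz":0,"ax":0,"ay":0,"az":0,"fingers":-1},{"dx":0.0007,"dy":0.003,"dz":0,"ax":0,"ay":0,"az":0,"fingers":-1},{"dx":0.0009,"dy":0.004,"dz":0,"ax":0,"ay":0,"az":0,"fingers":-1},{"dx":0.0009,"dy":0.004,"dz":0,"ax":0,"ay":0,"az":0,"fingers":-1}]'; python3 -m inch '[{"dx":0.0002,"dy":0.001,"dz":0,"ax":0,"ay":0,"az":0,"fingers":-1},{"dx":0.0004,"dy":0.0015,"dz":0,"ax":0,"ay":0,"az":0,"fingers":-1},{"dx":0.0004,"dy":0.0015,"dz":0,"ax":0,"ay":0,"az":0,"fingers":-1}]'
```

```text
time: 15.1
tool_pos: [0.5618, 0.0775, 0.1562]
tcp_rot: [-0.748, -3.051, 0.001]
wrist_force: [-2.5, -6.4, 1.8]
width: 0.168
time: 15.48
tool_pos: [0.5618, 0.0776, 0.1562]
tcp_rot: [-0.747, -3.051, 0.005]
wrist_force: [-1.8, -9.9, 3.1]
width: 0.173
```

The pile is seated: travel stopped and force is building. Turning clockwise while keeping a light push.

```bash
python3 -m inch '[{"dx":0.0005,"dy":0.002,"dz":0,"ax":0,"ay":0,"az":0,"fingers":-1},{"dx":0.0005,"dy":0.002,"dz":0,"ax":0,"ay":0,"az":8,"fingers":-1},{"dx":0.0005,"dy":0.002,"dz":0,"ax":0,"ay":0,"az":16,"fingers":-1},{"dx":0.0005,"dy":0.002,"dz":0,"ax":0,"ay":0,"az":24,"fingers":-1},{"dx":0.0005,"dy":0.002,"dz":0,"ax":0,"ay":0,"az":32,"fingers":-1},{"dx":0.0005,"dy":0.002,"dz":0,"ax":0,"ay":0,"az":40,"fingers":-1},{"dx":0.0005,"dy":0.002,"dz":0,"ax":0,"ay":0,"az":40,"fingers":-1}]' 80; python3 -c "
from h import *
go(.5618,.0776,.1562,75.6-91.7);print(bot.read_state()['torque'])"
```

```text
time: 16.35
tool_pos: [0.561, 0.0768, 0.1563]
tcp_rot: [1.747, 2.61, -0.014]
wrist_force: [-5.9, -11.8, 5.3]
width: 0.165
t 16.35 pos [561.   76.8 156.3] yd 22.41 tilt 0.51 w 0.165 F [ -5.9 -11.8   5.3] q6 -16.7
d mm [0.4 1.  0. ] az 38.5
[-2.02491065  0.91794349 -0.11751676]
```

```bash
python3 -m inch '[{"dx":0.002,"dy":0.0016,"dz":0,"ax":0,"ay":0,"az":8,"fingers":-1},{"dx":0.0024,"dy":0.0018,"dz":0,"ax":0,"ay":0,"az":16,"fingers":-1},{"dx":0.0024,"dy":0.0018,"dz":0,"ax":0,"ay":0,"az":24,"fingers":-1},{"dx":0.0024,"dy":0.0018,"dz":0,"ax":0,"ay":0,"az":31,"fingers":-1},{"dx":0.0024,"dy":0.0018,"dz":0,"ax":0,"ay":0,"az":36,"fingers":-1},{"dx":0.0024,"dy":0.0018,"dz":0,"ax":0,"ay":0,"az":40,"fingers":-1},{"dx":0.0024,"dy":0.0018,"dz":0,"ax":0,"ay":0,"az":41,"fingers":-1},{"dx":0.0024,"dy":0.0018,"dz":0,"ax":0,"ay":0,"az":41,"fingers":-1}]' ; python3 -c "
from h import *
go(.5618,.0776,.1562,75.6-91.7);print(bot.read_state()['torque'])"
```

```text
time: 17.35
tool_pos: [0.5599, 0.0768, 0.1563]
tcp_rot: [2.543, 1.834, -0.023]
wrist_force: [-7.9, -13.5, 7.6]
width: 0.167
t 17.35 pos [559.9  76.8 156.3] yd -18.39 tilt 0.92 w 0.167 F [ -7.9 -13.5   7.6] q6 24.5
d mm [1.4 1.6 0. ] az -2.3
[-1.99624719  1.13391841  1.08203701]
```

Rotation reached the end stop: moment about 1.08 N m, and the tool is 94° round from the crossways position. Releasing, retreating and checking.

```bash
python3 -m inch '[{"dx":0,"dy":0,"dz":0,"ax":0,"ay":0,"az":0,"fingers":-1},{"dx":0,"dy":0,"dz":0,"ax":0,"ay":0,"az":0,"fingers":0},{"dx":0,"dy":0,"dz":0,"ax":0,"ay":0,"az":0,"fingers":0},{"dx":0,"dy":0,"dz":0,"ax":0,"ay":0,"az":0,"fingers":0},{"dx":0,"dy":0,"dz":-0.03,"ax":0,"ay":0,"az":0,"fingers":0},{"dx":0,"dy":0,"dz":-0.08,"ax":0,"ay":0,"az":0,"fingers":0},{"dx":0,"dy":0,"dz":-0.1,"ax":0,"ay":0,"az":0,"fingers":0},{"dx":-0.06,"dy":0,"dz":-0.1,"ax":0,"ay":0,"az":0,"fingers":0},{"dx":-0.12,"dy":0,"dz":-0.1,"ax":0,"ay":0,"az":0,"fingers":0},{"dx":-0.18,"dy":0,"dz":-0.1,"ax":0,"ay":0,"az":0,"fingers":0},{"dx":-0.24,"dy":0,"dz":-0.1,"ax":0,"ay":0,"az":0,"fingers":0},{"dx":-0.28,"dy":0,"dz":-0.1,"ax":0,"ay":0,"az":0,"fingers":0},{"dx":-0.28,"dy":0,"dz":-0.1,"ax":0,"ay":0,"az":0,"fingers":0}]' ; python3 - <<'E'
from m import *
ims=[]
a=np.radians(75.6);u=np.array([np.cos(a),np.sin(a)]);w=np.array([u[1],-u[0]])
for c in ["top","side"]:
    im,d=bot.read_camera(c);ims.append(im);P=cloud(d,bot.get_calibration(c))
    for t in ["knob","tray_top","tray_short"]:
        for m in bot.masks_of(c,t)[:2]:
            Q=P[m["region"]&(d>0)];zt=np.percentile(Q[:,2],95);T=Q[abs(Q[:,2]-zt)<.006]
            b=cv2.minAreaRect((T[:,:2]*1000).astype(np.float32));print(c,t,round(m["p"],2),round(zt,3),np.round(b[0],1),np.round(b[1],1),round(b[2],1))
    q=P.reshape(-1,3);p=q[:,:2]-[.5608,.078];q=np.c_[p@w,p@u,q[:,2]]
    for n,lo,hi,zl,zh in(("clampbar",.02,.05,.137,.145),("pile top",.05,.16,.146,.156),("endbar",.16,.22,.137,.145)):
        k=q[(abs(q[:,0])<.03)&(q[:,1]>lo)&(q[:,1]<hi)&(q[:,2]>zl)&(q[:,2]<zh)]
        if len(k): print(c,n,len(k),np.round(np.percentile(k[:,1],[1,99])*1000,1))
cv2.imwrite("pics/g.png",np.hstack([cv2.resize(i[y:y+180,x:x+180],(400,400)) for i,x,y in((ims[0],150,110),(ims[1],190,180))]))
print(bot.read_state()["wrist_force"])
E
```

```text
time: 18.98
tool_pos: [0.4713, -0.1896, 0.26]
tcp_rot: [2.547, 1.829, -0.024]
wrist_force: [-0.2, 0.5, 0.3]
width: 0.502
top knob 0.61 0.177 [561.4  77.2] [69.9 16.1] 73.7
top tray_top 0.82 0.153 [587.2 178.3] [120.   60.2] 75.7
top tray_short 0.66 0.033 [ 446.  -235.4] [60.3 78.7] 7.3
top clampbar 312 [30.4 44.9]
top pile top 2751 [ 51.2 158.9]
top endbar 396 [167.3 183.5]
side knob 0.76 0.176 [560.1  80.1] [69.7 15.8] 73.5
side tray_top 0.69 0.152 [585.9 180.3] [122.5  62.2] 76.4
side tray_short 0.87 0.032 [ 445.6 -236.2] [60.1 88.5] 7.0
side clampbar 163 [21.2 47.3]
side pile top 2514 [ 51.2 159. ]
side endbar 638 [164.3 185.8]
[ 0.04256403 -0.27539866 -0.45876896]
```

View pics/g.png

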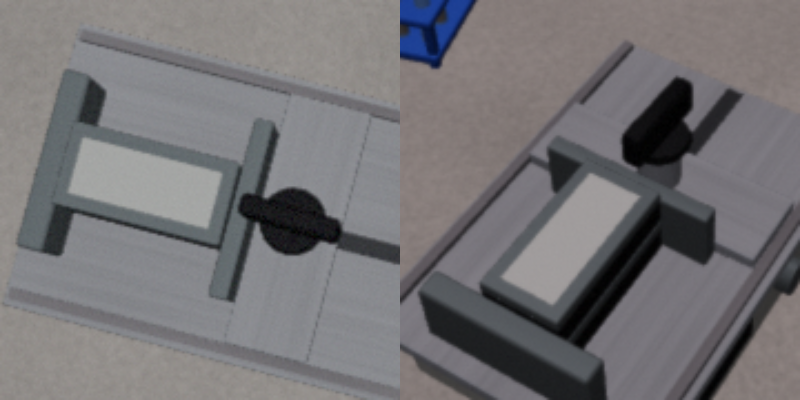

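The final picture shows the pile touching both bars, the knob bar along the slide (about 290,220 in the left crop), and the trays' sides flush.

```bash
python3 -c "
from m import *
list(meas([('top',.142,.165),('topface',.124,.142),('lowface',.095,.114)],(.5865,.1793),75.6))
print(bot.finish_job())"
```

```text
top top 720 w edges [-28.8  34.6] u ends [-65.9  62.6] z 150.5
top topface 199 w edges [-39.1  38.3] u ends [-67.8  67.9] z 140.1
side top 813 w edges [-31.1  27.7] u ends [-58.8  61.5] z 150.0
side topface 344 w edges [-38.8  38.8] u ends [-67.6  67.9] z 138.4
side lowface 36 w edges [-32.  -29.4] u ends [-60.3  46.2] z 104.7
the job is handed in; nothing more can be done
None
```

The loose full-length tray is stacked on the one on the shaker, the clamp is pressed up against the pile and locked, and the job is handed in. It took about 19 s of robot time.

- **Stacking:** I lowered the tray until it touched the lower one (6 N upward, height stopped changing) and only then released it. The two lined up to within about 1 mm.
- **Clamping:** I slid the clamp by its knob about 59 mm, until it stopped against the pile at roughly 10 N. I kept pushing while turning the knob clockwise to its end stop.
- **Last checks:**
    - The knob bar sits about 92° from crossways, which is fully locked.
    - The trays lie square with the shaker, with about 121 mm between the bars for a 120 mm tray.
    - The short tray is where it was, to within the 2–3 mm measuring error, and the robot is clear of everything.
- **Disagreements:**
    - The two cameras differed by 1–3 mm throughout, so I averaged them.
    - The top camera measured the short tray as 79 mm long at the end. The side camera measured 88 mm, and its true length is 85 mm; I put that down to a detection error.
    - The last alignment check was partly spoiled by the bars falling inside the measuring window. Only the side camera still saw the lower tray, and there the two trays' sides agreed to about 1 mm.

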